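Shut and lock the valuables drawer in the walk-in closet

TASK

Lock up the valuables unit: with the closed fingers push its open drawer fully home, then press the blue key on top all the way down and let it come up again, then press the red key all the way down, keep it down for two seconds and let go. Press no key while the drawer is still open, do not press the yellow or green key at all, and leave the things standing on and around the unit where they are; nothing is to be gripped or lifted.

Things in the scene. Friction and masses are not known exactly. Their poses are not given: they have to be found in the camera images.
- unit: low grey fixed unit, 260 (x, depth) x 340 (y) x 100 (z) mm: one dark wooden drawer in front, four coloured keys on a black strip on top. Origin: centre of its underside. x points to its back, z up. The keys stand in a row along y, 30 mm in front of the top's centre, 65 mm apart, in varying order; three loose things up to 52 mm tall stand about 75 mm behind the centre
- drawer (a joint): how far the drawer is open, in m: 0 fully shut, 0.03 to 0.07 at the start, slides straight along the unit's -x (towards the robot) up to 0.14. It stays where it is left (friction under 3 N) and stops hard at 0
- drawer_face (a point): middle of the outer face of the drawer front, 60 mm above the counter, moving with the drawer. The front is a flat upright board without a handle, 336 mm wide (y), 15 mm thick, from 6 to 86 mm above the counter. Axes as the unit's (x into the unit). When shut, this point lies 130 mm in front (-x) of the unit's origin
- blue_key_top (a point): top centre of the blue round key: 28 mm across, standing 10 mm proud of a 44 mm aluminium collar that is 12 mm high on the unit's top; at rest its top is 122 mm above the counter. z up. The point goes down with the key
- blue_key (a joint): travel of the blue key in m: 0 at rest, grows as it is pressed straight down, 0.006 fully down (about 1.5 N to start, 5 N fully down); springs back when released
- red_key_top (a point): top centre of the red round key: 28 mm across, standing 10 mm proud of a 44 mm aluminium collar that is 12 mm high on the unit's top; at rest its top is 122 mm above the counter. z up. The point goes down with the key
- red_key (a joint): travel of the red key in m: 0 at rest, grows as it is pressed straight down, 0.006 fully down (about 1.5 N to start, 5 N fully down); springs back when released
- yellow_key_top (a point): top centre of the yellow round key: 28 mm across, standing 10 mm proud of a 44 mm aluminium collar that is 12 mm high on the unit's top; at rest its top is 122 mm above the counter. z up. The point goes down with the key
- yellow_key (a joint): travel of the yellow key in m: 0 at rest, grows as it is pressed straight down, 0.006 fully down (about 1.5 N to start, 5 N fully down); springs back when released
- green_key_top (a point): top centre of the green round key: 28 mm across, standing 10 mm proud of a 44 mm aluminium collar that is 12 mm high on the unit's top; at rest its top is 122 mm above the counter. z up. The point goes down with the key
- green_key (a joint): travel of the green key in m: 0 at rest, grows as it is pressed straight down, 0.006 fully down (about 1.5 N to start, 5 N fully down); springs back when released
- polish_tin: loose flat shoe polish tin with red lid, 66 mm across, 25 mm high, standing on the rear of the unit's top. Origin: centre of its underside
- ring_box: loose purple ring box, 50 x 50 x 40 mm, standing on the rear of the unit's top. Origin: centre of its underside
- cream_jar: loose white jar with brass lid, 50 mm across, 51 mm high, standing on the rear of the unit's top. Origin: centre of its underside
- spray_can: loose blue spray can, 52 mm across, 160 mm high, standing on the counter to the left of the unit. Origin: centre of its underside
- scent_bottle: loose amber glass bottle with brass cap, 48 mm across, 100 mm high, standing on the counter to the left of the unit. Origin: centre of its underside
- shoe_brush: loose wooden shoe brush with black bristles down, 150 (x) x 50 (y) x 40 mm, on the counter to the right of the unit. Origin: centre of its underside
- shoe_box: loose cardboard shoe box with red lid, 206 (x) x 136 (y) x 100 mm, on the counter to the right of the unit. Origin: centre of its underside

How it is judged:
By the outcome, as a careful person would: the job done as asked, in the order asked, and still so for the second after the job is handed in, with the robot touching nothing.
It also fails if it takes over 48 s, if anything falls off the work surface, if the arm or the gripper's body presses on something with over 40 N, if the wrist force passes 120 N, or if a joint passes its speed limit or range.

ROBOT

A 7-joint arm with a two-finger parallel gripper is mounted at the origin on the work surface. World frame = base frame: x ahead of the robot, y to its left, z up, the work surface at z = 0. Lengths are in m, angles in rad, forces in N, time in s.
With the tool pointing down it reaches from about 0.4 to 0.85 m from the base axis. Payload 10.4 kg.
Tool frame: the origin (TCP) lies midway between the tips of the shut fingers; the grasp point (between the pads) lies 19 mm behind it; z points along the fingers, y is the line along which they close (so a half turn about z gives the same grasp; the last joint's range is limited). The gripper opens to 87 mm and grips with 3 to 60 N. Pads are 19 mm wide; open, the fingers measure 117 mm over their backs; the gripper's body (75 mm by 190 mm) begins 51 mm behind the grasp point.
Start: joints at [-1.291, 0.332, -0.065, 1.46, 0.022, 1.35, -0.088], TCP at [0.186, 0.597, 0.223] pointing down, gripper open.
Joint ranges: [-2.6, 2.6], [-0.5, 2.12], [-1.47, 1.34], [0.16, 2.42], [-1.27, 4.41], [0.06, 2.06], [-2.6, 2.6]. Speed limits (rad/s): [2.22, 2.22, 2.79, 2.79, 3.14, 3.14, 3.14].

INTERFACE

Orientations are given as a unit quaternion [x, y, z, w].
In Python, from bench import r gives the robot as it stands.
- The arm moves only by the tool arm_command, never from a script. Its argument "moves" is one flat list of numbers, 4 for each row, row after row: the shift along the tool's x, y, z in cm, then the turn about the tool's z in degrees. A call has 1 to 12 rows; each row shifts and turns the commanded pose from where the row before left it, along the tool's axes as they then stand; what a row does not reach is not made up. A row lasts 1/12 s, in which the tool goes at most 41.7 mm and 7.16 degrees, less where a joint would pass 70% of its speed; a pose out of reach is approached as far as the arm can. A call with a gripper value outside its range is refused whole. "fingers" is the opening in per cent of the stroke, from 0 (shut) to 100 (fully open), set as the call begins (left out, the last holds). The fingers move at their own pace and stop on an object; "squeeze" is the grip in N (left out, the last holds). Time passes only in rows, so rows that do not move let the fingers close. It gives the time, the measured TCP pose, the force, the opening and the grip force at its end, in the units of the state.
- r.read_state(): the state, without advancing time (a new reading comes with each control period).
- r.camera(name): name is "scene" or "top" or "wrist"; returns the picture (420x560x3 uint8, red, green, blue); there is no depth.
- r.camera_info(name): a dict with "fx", "fy", "cx", "cy" (pixels), "origin" and "attitude" of the camera in the world. Camera axes: x right, y up, looking along -z (the intrinsics and any distortion apply to the point x, -y, -z); pixel columns grow to the right and rows downward; lengths in m; the calibration is good to about 2 mm. A picture is of the moment at which its call begins: read the wrist's pose just before it. camera_info takes no time and is no camera call; for the wrist camera it gives the pose at the moment of the call.
- r.close_job(): hands the job in; it is judged then, once.
The state is a dict: "time": time; "joint_positions": joint angles; "joint_vel": joint speeds; "joint_torque": joint torques, N m; "ee_pos": TCP position; "eef_rot": TCP orientation; "ft_force": force on the tool from outside, world axes, zero at the start; "torque": the same for the moment, N m; "width": finger opening in m; "grip_force": force on a finger pad.
Only numpy, scipy, OpenCV 4.12 (cv2) and the standard library are available. Lean on these libraries where they do the work, as an engineer would, in place of code of your own. Each camera call takes 0.05 s, during which the arm holds its last target. There are 200 camera calls.

## Working session

There is one attempt and no reset: what is moved stays moved. The work goes in short steps, Python scripts to look and compute and a tool call to move; the robot and the scene stay as the last step left them, time stands still between calls to the robot, and variables do not carry over. Pictures are saved under pics/ and viewed, at most 10 in all, crops included, and the job is handed in when it is done.

Besides the shell and the picture viewer there is one more tool, called after "Request:" as name(argument=value, ...) on one line, values as JSON. arm_command: Moves the arm, as the interface text tells. Its arguments: {"type":"object","properties":{"moves":{"type":"array"},"fingers":{"type":"number"},"squeeze":{"type":"number"}},"required":["moves"]}

```bash
mkdir -p pics; cat > h.py <<'E'
from bench import r
import numpy as np, cv2
from scipy.spatial.transform import Rotation as R
def rot(i):
    a=np.array(i["attitude"],float)
    return a if a.shape==(3,3) else R.from_quat(a).as_matrix()
def pix2w(i,u,v,z):
    d=rot(i)@np.array([(u-i["cx"])/i["fx"],-(v-i["cy"])/i["fy"],-1])
    o=np.array(i["origin"]); return o+d*(z-o[2])/d[2]
E
python3 - <<'E'
from h import *
for n in("top","scene"):
    print(n,r.camera_info(n)); cv2.imwrite(f"pics/{n}0.png",r.camera(n)[:,:,::-1])
s=r.read_state();print(s["time"],s["ee_pos"],s["eef_rot"],s["width"],s["ft_force"])
E
```

```text
top {'fx': 400.53897865108473, 'fy': 400.53897865108473, 'cx': 287.6054220893966, 'cy': 210.7993797496255, 'origin': array([ 0.36598679, -0.02748655,  1.16659297]), 'attitude': array([ 0.08025109, -0.07301339, -0.65182802,  0.75056581])}
scene {'fx': 450.3965343941252, 'fy': 450.3965343941252, 'cx': 287.28569085589396, 'cy': 195.28440603774146, 'origin': array([ 0.99180186, -0.54306991,  1.17562593]), 'attitude': array([0.26048578, 0.08340411, 0.31813405, 0.90773434])}
0.1 [0.18627237 0.59624869 0.22185333] [ 1.50806542e-01  9.88563101e-01 -6.15679556e-04 -5.41955391e-05] 0.08708348555396975 [-0.29100893 -0.62409571 -0.4849596 ]
```

View pics/top0.png

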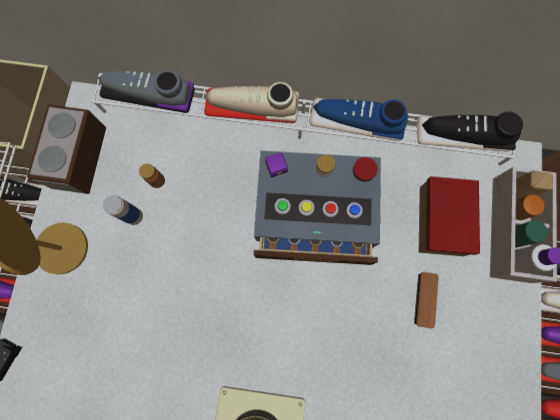

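View pics/scene0.png

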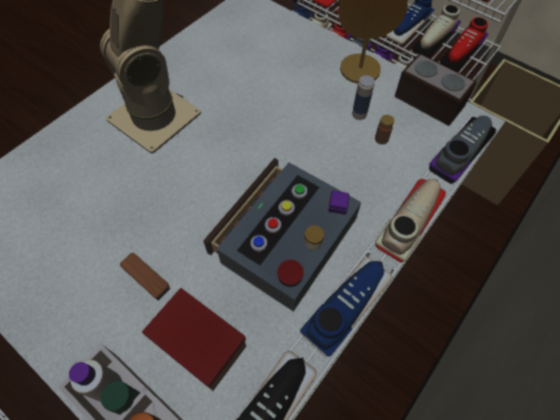

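Top view: the keys run left to right green (282,206), yellow (306,207), red (331,209), blue (355,210), with the drawer front's top edge at about row 253-260. Scene view: green (300,189), yellow (287,207), red (273,224), blue (260,242). The drawer is open.

```bash
python3 - <<'E'
from h import *
seeds={"top":dict(green=(282,206),yellow=(306,207),red=(331,209),blue=(355,210)),
"scene":dict(green=(300,189),yellow=(287,207),red=(273,224),blue=(260,242))}
P={}
for n in seeds:
    im=cv2.imread(f"pics/{n}0.png"); hsv=cv2.cvtColor(im,cv2.COLOR_BGR2HSV); i=r.camera_info(n)
    for k,(u,v) in seeds[n].items():
        w=hsv[v-9:v+10,u-9:u+10].astype(int); m=((w[:,:,1]>130)&(w[:,:,2]>90)).astype(np.uint8)
        _,l,st,c=cv2.connectedComponentsWithStats(m); j=1+np.argmax(st[1:,4])
        p=c[j]+[u-9,v-9]; P[n,k]=pix2w(i,*p,.120)[:2]
        print(n,k,p.round(1),st[j,4],P[n,k].round(4))
for n in seeds:
    K=np.array([P[n,k] for k in seeds[n]]); d=np.linalg.norm(np.diff(K,axis=0),axis=1); v=K[3]-K[0]
    print(n,d.round(4),"yaw of unit deg",np.degrees(np.arctan2(v[0],-v[1]))*1 )
i=r.camera_info("top")
for u,v in((255,252),(378,259)): print("front top edge outer",pix2w(i,u,v,.086).round(4))
for u,v in((262,152),(381,158),(380,243),(256,237)): print("unit top corner",pix2w(i,u,v,.1).round(4))
im=cv2.imread("pics/top0.png")[130:280,240:400]; cv2.imwrite("pics/c1.png",cv2.resize(im,None,fx=5,fy=4,interpolation=2)) if 0 else cv2.imwrite("pics/c1.png",cv2.resize(im,None,fx=4,fy=4,interpolation=cv2.INTER_CUBIC))
print(R.from_quat(r.read_state()["eef_rot"]).as_matrix().round(3))
E
```

```text
top green [282. 205.] 69 [0.6093 0.0167]
top yellow [306.3 206.4] 75 [ 0.6145 -0.0483]
top red [330.4 207.9] 74 [ 0.6196 -0.1129]
top blue [354.4 209.3] 78 [ 0.6249 -0.1772]
scene green [299.4 188.5] 51 [0.6106 0.0165]
scene yellow [286.1 205.3] 63 [ 0.6154 -0.0491]
scene red [272.5 222.6] 69 [ 0.6205 -0.1134]
scene blue [258.3 240.8] 78 [ 0.6258 -0.1776]
top [0.0652 0.0648 0.0645] yaw of unit deg 4.605866497502795
scene [0.0658 0.0645 0.0645] yaw of unit deg 4.466948308824716
front top edge outer [0.4778 0.0718 0.086 ]
front top edge outer [ 0.5056 -0.2592  0.086 ]
unit top corner [0.7578 0.0952 0.1   ]
unit top corner [ 0.7875 -0.2387  0.1   ]
unit top corner [ 0.5473 -0.2576  0.1   ]
unit top corner [0.5166 0.0742 0.1   ]
[[-0.955  0.298 -0.   ]
 [ 0.298  0.955 -0.001]
 [-0.    -0.001 -1.   ]]
```

View pics/c1.png

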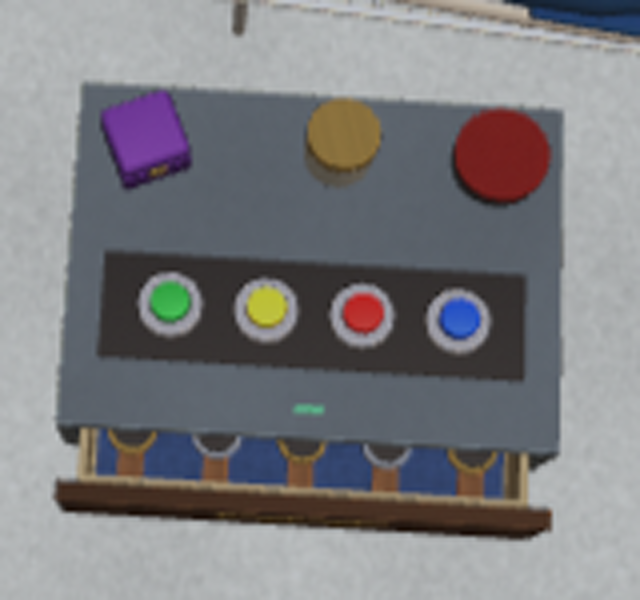

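Request:
arm_command(moves=[-1,-2,0,-5.5,-1,-2,0,-5.5,-1,-2,0,-5.5,-1,-2,0,-5.5,-1.5,-2.5,0,0,-1.5,-2.5,0,0,-1.5,-2.5,0,0,-1.5,-2.5,0,0,-1.5,-2.5,0,0,-1.5,-2.5,0,0,-1.5,-2.5,0,0,-1.5,-2.5,0,0], fingers=0, squeeze=20)

```text
time: 1.1
ee_pos: [0.3494, 0.3207, 0.2224]
eef_rot: [-0.041, 0.999, -0.0, -0.0]
ft_force: [0.8, 0.2, 0.3]
width: 0.0151
grip_force: 0.0
```

Request:
arm_command(moves=[-0.3,-3.4,0,0,-0.3,-3.4,0,0,-0.3,-3.4,0,0,-0.3,-3.4,0,0,-0.3,-3.4,0,0,-0.3,-3.4,0,0,-0.3,-3.4,0,0,-0.3,-3.4,0,0,-0.3,-3.4,0,0,-0.3,-3.4,0,0,-0.3,-3.4,0,0,-0.3,-3.4,0,0])

```text
time: 2.1
ee_pos: [0.4175, -0.0834, 0.2224]
eef_rot: [-0.041, 0.999, 0.0, 0.0]
ft_force: [1.0, 0.2, -0.6]
width: 0.0007
grip_force: 0.0
```

```bash
python3 - <<'E'
from h import *
s=r.read_state();print(s["time"],s["ee_pos"],s["width"],np.round(s["joint_positions"],2))
M=R.from_quat(s["eef_rot"]).as_matrix()
t=lambda p:(M.T@(np.array(p)-s["ee_pos"])*100).round(1)
print("to front of face",t([.44,-.093,.06]),"shut face",t([.5174,-.0884,.06]))
cv2.imwrite("pics/t1.png",r.camera("top")[:,:,::-1])
E
```

```text
2.1 [ 0.41753547 -0.08336044  0.22244839] 0.0006915375702832645 [-0.58 -0.18  0.61  1.98  0.11  1.32  1.64]
to front of face [-2.2 -1.1 16.2] shut face [-9.9 -1.3 16.2]
```

Request:
arm_command(moves=[0,-0.2,2,0,0,-0.2,2,0,0,-0.2,2,0,0,-0.2,2,0,0,-0.2,2,0,0,-0.2,2,0,0,0,2,0,0,0,2,0,0,0,0.2,0,-1,0,0,0,-1,0,0,0,-1,0,0,0])

```text
time: 3.15
ee_pos: [0.4493, -0.0909, 0.0612]
eef_rot: [-0.041, 0.999, 0.0, 0.0]
ft_force: [0.3, 0.0, 0.1]
width: -0.0001
grip_force: 0.0
```

Request:
arm_command(moves=[-0.7,0,0,0,-0.7,0,0,0,-0.7,0,0,0,-0.7,0,0,0,-0.7,0,0,0,-0.7,0,0,0])

```text
time: 3.65
ee_pos: [0.4909, -0.0876, 0.0605]
eef_rot: [-0.041, 0.999, 0.0, -0.0]
ft_force: [-2.6, -0.8, 1.7]
width: 0.0005
grip_force: 1.0
```

Request:
arm_command(moves=[-0.4,0,0,0,-0.4,0,0,0,-0.4,0,0,0,-0.3,0,0,0,-0.2,0,0,0])

```text
time: 4.07
ee_pos: [0.5073, -0.0863, 0.0603]
eef_rot: [-0.041, 0.999, 0.0, -0.001]
ft_force: [-13.6, 0.2, 8.6]
width: 0.0001
grip_force: 6.5
```

Request:
arm_command(moves=[-0.2,0,0,0,0,0,0,0,0,0,0,0])

```text
time: 4.32
ee_pos: [0.5072, -0.0864, 0.0599]
eef_rot: [-0.04, 0.999, 0.0, -0.002]
ft_force: [-11.4, 0.2, 5.3]
width: 0.0004
grip_force: 5.4
```

Request:
arm_command(moves=[1,0,0,0,1.5,0,0,0,1.5,0,0,0,0,0,-3,0,0,0,-3,0,0,0,-4,0,0,0,0,0])

```text
time: 4.9
ee_pos: [0.4729, -0.0902, 0.167]
eef_rot: [-0.04, 0.999, 0.0, 0.005]
ft_force: [2.1, 0.4, -0.1]
width: 0.0004
grip_force: 0.0
```

```bash
python3 - <<'E'
from h import *
s=r.read_state();print(s["time"],s["ee_pos"],s["width"],s["ft_force"])
M=R.from_quat(s["eef_rot"]).as_matrix()
t=lambda p:(M.T@(np.array(p)-s["ee_pos"])*100).round(2)
print("blue",t([.6253,-.1774,.122]),"red",t([.6200,-.1131,.122]))
a=r.camera("top")[120:290,235:405,::-1]; b=r.camera("scene")[140:310,190:370,::-1]
f=lambda x:cv2.resize(x,(400,400),interpolation=cv2.INTER_CUBIC)
cv2.imwrite("pics/t2.png",np.hstack([f(a),f(b)]))
E
```

```text
4.9 [ 0.47286452 -0.09022998  0.16695978] 0.0004380298086569676 [ 2.10159889  0.4386811  -0.05699748]
blue [-14.45  -9.91   4.64] red [-14.44  -3.46   4.64]
```

View pics/t2.png

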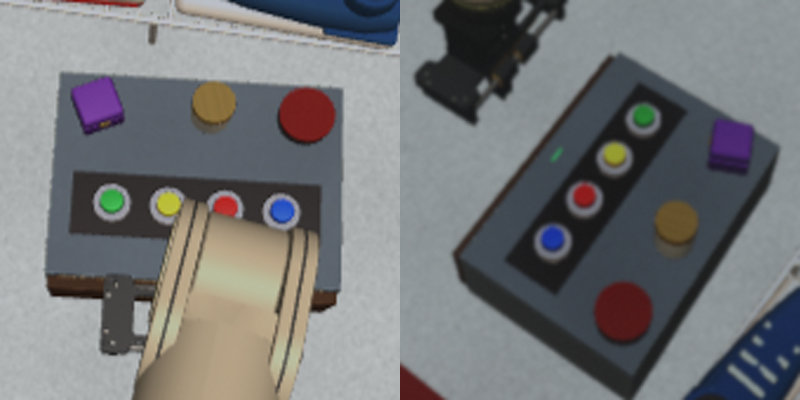

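The drawer is flush with the unit in both views and the things on top have not moved. Next, above the blue key.

Request:
arm_command(moves=[-2.4,-1.6,0,0,-2.4,-1.6,0,0,-2.4,-1.7,0,0,-2.4,-1.7,0,0,-2.4,-1.6,0,0,-2.4,-1.7,0,0,0,0,0,0,0,0,0,0])

```text
time: 5.67
ee_pos: [0.6207, -0.1776, 0.1583]
eef_rot: [-0.04, 0.999, -0.001, -0.002]
ft_force: [0.1, 0.2, 0.2]
width: 0.0004
grip_force: 0.0
```

```bash
python3 - <<'E'
from h import *
s=r.read_state();print(s["time"],s["ee_pos"],s["eef_rot"],s["ft_force"])
M=R.from_quat(s["eef_rot"]).as_matrix()
t=lambda p:(M.T@(np.array(p)-s["ee_pos"])*100).round(2)
print("blue",t([.6253,-.1774,.122]),"red",t([.6200,-.1131,.122]))
i=r.camera_info("wrist");b=r.camera("wrist");cv2.imwrite("pics/w1.png",b[:,:,::-1])
for n,p in dict(blue=[.6253,-.1774,.122],red=[.62,-.1131,.122],tcp=s["ee_pos"]).items():
    q=rot(i).T@(np.array(p)-i["origin"]); print(n,i["cx"]+i["fx"]*q[0]/-q[2],i["cy"]-i["fy"]*q[1]/-q[2])
E
```

```text
5.6667 [ 0.62070341 -0.17761507  0.15826593] [-3.97489058e-02  9.99208250e-01 -6.56996664e-04 -1.57033149e-03] [0.06328317 0.15274301 0.1899103 ]
blue [-0.47 -0.01  3.63] red [-0.45  6.44  3.62]
blue 279.28550794046606 244.45988773351354
red 370.02066116875926 244.2472554081049
tcp 279.5202638878226 260.7759203333055
```

View pics/w1.png

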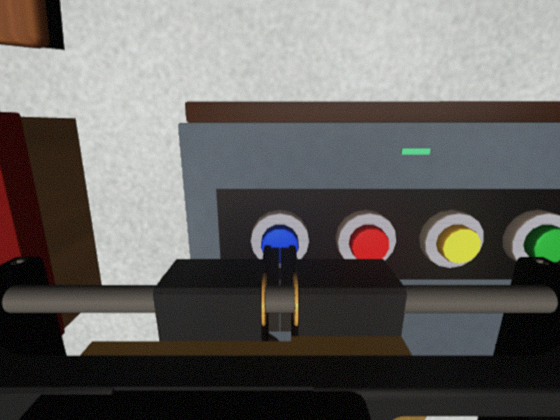

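The wrist view shows blue at (280,244) and red at (370,244), where I predicted them. Pressing blue.

Request:
arm_command(moves=[-0.2,0,1,0,-0.2,0,1,0,0,0,1,0,0,0,0.4,0,0,0,0.3,0,0,0,0.3,0,0,0,0.2,0,0,0,0,0,0,0,0,0])

```text
time: 6.47
ee_pos: [0.6253, -0.176, 0.1189]
eef_rot: [-0.041, 0.999, 0.0, 0.0]
ft_force: [-1.7, 1.6, 3.0]
width: 0.0006
grip_force: 1.7
```

Request:
arm_command(moves=[0,0,0.2,0,0,0,0.2,0,0,0,0.2,0,0,0,0,0,0,0,0,0])

```text
time: 6.88
ee_pos: [0.6257, -0.1762, 0.1161]
eef_rot: [-0.04, 0.999, 0.001, 0.001]
ft_force: [-12.9, 6.0, 31.8]
width: 0.0003
grip_force: 15.7
```

Blue is at its stop: z 0.116 and the force has jumped to 32 N. Releasing, then over to red.

Request:
arm_command(moves=[0,0,-0.6,0,0,0,-1,0,0,0,-1.5,0,0,0,-1.5,0,0,0,0,0,0,0,0,0])

```text
time: 7.38
ee_pos: [0.6256, -0.1764, 0.159]
eef_rot: [-0.041, 0.999, -0.0, 0.001]
ft_force: [-0.4, 0.3, -0.3]
width: 0.0001
grip_force: 0.0
```

Request:
arm_command(moves=[0,1.6,0,0,0,1.6,0,0,0,1.6,0,0,0,1.6,0,0,0,0,0,0,0,0,0,0,0,0,0,0])

```text
time: 7.97
ee_pos: [0.6196, -0.1131, 0.1579]
eef_rot: [-0.04, 0.999, -0.0, -0.0]
ft_force: [-0.8, -1.1, 0.5]
width: 0.0006
grip_force: 0.0
```

```bash
python3 - <<'E'
from h import *
s=r.read_state();print(s["time"],s["ee_pos"],s["ft_force"])
M=R.from_quat(s["eef_rot"]).as_matrix()
print("red",(M.T@(np.array([.6200,-.1131,.122])-s["ee_pos"])*100).round(2))
E
```

```text
7.9667 [ 0.61963915 -0.11309195  0.15792888] [-0.79361772 -1.09312756  0.45098395]
red [-0.04 -0.    3.59]
```

Request:
arm_command(moves=[0,0,1,0,0,0,1,0,0,0,1,0,0,0,0.4,0,0,0,0.4,0,0,0,0.4,0,0,0,0.3,0,0,0,0,0,0,0,0,0])

```text
time: 8.72
ee_pos: [0.6198, -0.1127, 0.1161]
eef_rot: [-0.04, 0.999, 0.001, 0.0]
ft_force: [-13.7, 3.3, 25.8]
width: 0.0006
grip_force: 13.1
```

Red is at its stop. Holding for more than 2 s.

Request:
arm_command(moves=[0,0,0,0,0,0,0,0,0,0,0,0,0,0,0,0,0,0,0,0,0,0,0,0,0,0,0,0,0,0,0,0,0,0,0,0,0,0,0,0,0,0,0,0,0,0,0,0])

```text
time: 9.72
ee_pos: [0.6199, -0.1127, 0.1161]
eef_rot: [-0.04, 0.999, 0.001, 0.0]
ft_force: [-13.6, 2.7, 25.7]
width: 0.0002
grip_force: 13.0
```

Request:
arm_command(moves=[0,0,0,0,0,0,0,0,0,0,0,0,0,0,0,0,0,0,0,0,0,0,0,0,0,0,0,0,0,0,0,0,0,0,0,0,0,0,0,0,0,0,0,0,0,0,0,0])

```text
time: 10.72
ee_pos: [0.6198, -0.1126, 0.1161]
eef_rot: [-0.04, 0.999, 0.001, 0.0]
ft_force: [-13.5, 2.2, 25.9]
width: 0.0003
grip_force: 13.0
```

Request:
arm_command(moves=[0,0,0,0,0,0,0,0])

```text
time: 10.88
ee_pos: [0.6198, -0.1127, 0.1161]
eef_rot: [-0.04, 0.999, 0.001, 0.0]
ft_force: [-13.9, 2.7, 25.9]
width: 0.0006
grip_force: 13.0
```

Request:
arm_command(moves=[0,0,-0.6,0,0,0,-1,0,0,0,-2,0,0,0,-3,0,2,0,-2,0,3,0,0,0,3,0,0,0,3,0,0,0,3,0,0,0,0,0,0,0,0,0,0,0])

```text
time: 11.8
ee_pos: [0.48, -0.1235, 0.2003]
eef_rot: [-0.04, 0.999, 0.001, 0.001]
ft_force: [0.8, -0.2, 0.3]
width: 0.0004
grip_force: 0.0
```

```bash
python3 - <<'E'
from h import *
s=r.read_state();print(s["time"],s["ee_pos"],s["ft_force"])
a=r.camera("top")[120:290,235:405,::-1]; b=r.camera("scene")[140:310,190:370,::-1]
f=lambda x:cv2.resize(x,(400,400),interpolation=cv2.INTER_CUBIC)
cv2.imwrite("pics/t3.png",np.hstack([f(a),f(b)]))
E
```

```text
11.8 [ 0.48001276 -0.12354901  0.20030927] [ 0.7633032  -0.18953718  0.30705671]
```

View pics/t3.png

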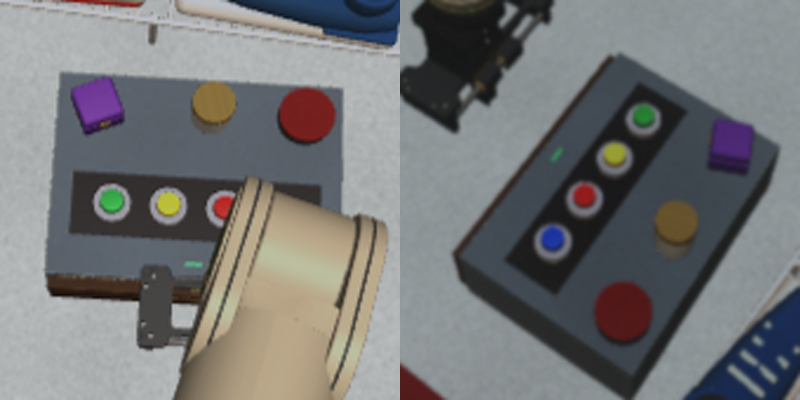

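The drawer is shut, the keys are up, the things on top have not moved, and the arm is clear.

```bash
python3 -c "
from bench import r
print(r.close_job())"
```

```text
the job is handed in; nothing more can be done
None
```

Job handed in at about 12 s: the drawer is fully shut, blue was pressed to its stop and released, red was held down for just over 2 s and released, and no other key or object was touched.

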